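Set up the lamp-lit still life in order of height

ROBOT

A 6-joint arm with a two-finger parallel gripper is mounted at the origin on the work surface. World frame = base frame: x ahead of the robot, y to its left, z up, the work surface at z = 0. Lengths are in m, angles in rad, forces in N, time in s.
With the tool pointing down it reaches from about 0.35 to 0.775 m from the base axis. Payload 7.3 kg.
Tool frame: the origin (TCP) lies on the centre line of the jaws, within the pads' length; the fingertips stand 11 mm ahead of it and the grasp point (between the pads) lies 8 mm behind it; z points along the fingers, y is the direction in which the jaws open and shut (so a half turn about z gives the same grasp; the last joint's range is limited). The gripper opens to 92 mm and grips with 3 to 60 N. Pads are 19 mm wide; open, the fingers measure 130 mm over their backs; the gripper's body (75 mm by 190 mm) begins 47 mm behind the grasp point.
Start: joints at [-0.146, 0.342, 1.524, -0, 1.275, -0.146], TCP at [0.525, 0, 0.238] pointing down, gripper open.
Joint ranges: [-2.53, 2.53], [-0.77, 2.02], [0.04, 2.7], [-1, 4.14], [0.28, 2.66], [-3.11, 3.11]. Speed limits (rad/s): [2.57, 2.57, 3.14, 3.14, 3.14, 3.14].

INTERFACE

Orientations are given as [roll, pitch, yaw] about the fixed x, y, z axes, in that order (R = Rz(yaw) Ry(pitch) Rx(roll)).
In Python, from cell import robot gives the robot as it stands.
- The arm moves only by the tool jog_arm, never from a script. Its argument "deltas" is one flat list of numbers, 6 for each row, row after row: the shift along the world's x, y, z in units of 0.1 m (1.0 is 0.1 m), then the turn, a rotation vector about the world's x, y, z in units of 90 degrees (1.0 is 90 degrees). A call has 1 to 5 rows; each row is the pose to reach, as a shift and turn from the pose commanded when the call began; what a row does not reach only later rows make up. A row lasts 1/12 s, in which the tool goes at most 41.7 mm and 7.16 degrees, less where a joint would pass 70% of its speed; a pose out of reach is approached as far as the arm can. A call with a number of a shift or a turn outside -1 to 1 is refused whole. A call with a gripper value outside its range is refused whole. "claw" is the opening, from 0 (shut) to 1 (fully open), set as the call begins (left out, the last holds). The fingers move at their own pace and stop on an object; "newtons" is the grip in N (left out, the last holds). Time passes only in rows, so rows that repeat a pose let the fingers close. It gives the time, the measured TCP pose, the force and the opening at its end, in the units of the state.
- robot.observe(): the state, without advancing time (a new reading comes with each control period).
- robot.read_camera(name): name is "scene" or "side" or "wrist"; returns the picture (400x640x3 uint8, red, green, blue); there is no depth.
- robot.camera_params(name): a dict with "fx", "fy", "cx", "cy" (pixels), "R" (3x3) and "t" (3): a world point X has camera coordinates R X + t. Camera axes: x right, y down, z forward; pixel columns grow to the right and rows downward; lengths in m; the calibration is good to about 2 mm. A picture is of the moment at which its call begins: read the wrist's pose just before it. camera_params takes no time and is no camera call; for the wrist camera it gives the pose at the moment of the call.
- robot.hand_in(): hands the job in, once; it reports no verdict.
The state is a dict: "time": time; "qpos": joint angles; "qvel": joint speeds; "joint_efforts": joint torques, N m; "tool_pos": TCP position; "tool_rot": TCP orientation; "contact_force": force on the tool from outside, world axes, zero at the start; "torque": the same for the moment, N m; "opening": finger opening in m.
Only numpy, scipy, OpenCV 4.12 (cv2) and the standard library are available. Lean on these libraries where they do the work, as an engineer would, in place of code of your own. Each camera call takes 0.05 s, during which the arm holds its last target. There are 200 camera calls.

TASK

Set up the still life on the taped crosses: stand the four ceramic vessels upright in a row, one centred on each cross, in order of height with the shortest next to the lamp and the tallest farthest from it, so that none stands in a taller one's shadow. Do not tip a vessel over, and leave the lamp and the tin of brushes where they stand.

Things in the scene. Friction and masses are not known exactly. Their poses are not given: they have to be found in the camera images.
- bottle_center (a point): Tallest vessel: bone-white ceramic bottle with a long neck, 180 mm high, body 60 mm in diameter up to 84 mm, neck 28 mm in diameter from 116 to 172 mm above its foot, lip 32 mm wide above that. The point lies on its axis, half-way up (90 mm above the foot); z is up along the axis. About 0.4 kg.
- vase_center (a point): Second tallest: pale grey-white ceramic vase with a round belly, 142 mm high, belly 54 mm in diameter, neck 34 mm in diameter from 100 to 136 mm above its foot, rim 38 mm, foot 42 mm. The point lies on its axis, half-way up (71 mm above the foot); z is up along the axis. About 0.3 kg.
- jug_center (a point): Third tallest: cream ceramic jug, open at the top, straight round wall 54 mm in outer diameter and 102 mm high, wall 4.5 mm thick; a loop handle (8 mm bar, between 26 and 86 mm above the foot) sticks out to 51 mm from the axis at its +y side and a small spout to 36 mm at its -y side. Grip it across its own x axis, clear of both. The point lies on its axis, half-way up (51 mm above the foot); z is up. About 0.25 kg.
- pot_center (a point): Shortest vessel: warm-white ceramic pot with a fixed lid, 66 mm high with the lid's 18 mm knob, straight body 60 mm in diameter from 6 to 44 mm above its foot, lid rim 62 mm in diameter. The point lies on its axis, half-way up (33 mm above the foot); z is up. About 0.2 kg.
- mark_a: Cross of blue masking tape, arms 88 mm long and 16 mm wide, stuck flat on the brown still-life board; the first of the four marks (a, b, c, d, about 110 mm apart) that lie in a straight row along a thin chalk line across the robot's view; this one is at the right-hand (-y) end of the row. Origin at the cross's centre on the board's surface (z = 0.006 m).
- mark_b: Cross of blue masking tape, arms 88 mm long and 16 mm wide, stuck flat on the brown still-life board; the second mark from the right-hand (-y) end of the row. Origin at the cross's centre on the board's surface (z = 0.006 m).
- mark_c: Cross of blue masking tape, arms 88 mm long and 16 mm wide, stuck flat on the brown still-life board; the third mark from the right-hand (-y) end of the row. Origin at the cross's centre on the board's surface (z = 0.006 m).
- mark_d: Cross of blue masking tape, arms 88 mm long and 16 mm wide, stuck flat on the brown still-life board; the fourth mark, at the left-hand (+y) end of the row. Origin at the cross's centre on the board's surface (z = 0.006 m).
- lamp: The side light: table lamp with a round dark steel foot 110 mm across, a short stem, a white lampholder and a bare round bulb 90 mm across, 213 mm high in all. It stands beyond one end of the row of marks, about 160 mm past the end mark (left or right differs from start to start; a white plaster cone stands at the other end). Origin under the centre of its foot; it is loose.
- brush_tin: Round metal tin, 66 mm across and 85 mm high, with five paintbrushes standing in it, up to 220 mm high; it stands loose at the left of the board. Origin under the centre of the tin. All of this stands on a board whose surface is at z = 0.006 m. Other things about: a ring of blue tape, an eraser, a paint tube and a pear between the vessels and the robot, a green cup behind the row.

How it is judged:
By the outcome, as a careful person would: the job done as asked, in the order asked, and still so for the second after the job is handed in, with the robot touching nothing.
It also fails if it takes over 115 s, if anything falls off the work surface, if the arm or the gripper's body presses on something with over 40 N, if the wrist force passes 120 N, or if a joint passes its speed limit or range.

## Working session

There is one attempt and no reset: what is moved stays moved. The work goes in short steps, Python scripts to look and compute and a tool call to move; the robot and the scene stay as the last step left them, time stands still between calls to the robot, and variables do not carry over. Pictures are saved under pics/ and viewed, about 12 in all and at most 16, crops included, and the job is handed in when it is done.

Besides the shell and the picture viewer there is one more tool, called in YAML: its name, and indented under it one key for each argument. jog_arm: Moves the arm, as the interface text tells. Its arguments: {"type":"object","properties":{"deltas":{"type":"array","items":{"type":"number"}},"claw":{"type":"number"},"newtons":{"type":"number"}},"required":["deltas"]}

```bash
mkdir -p pics; python3 - <<'E'
from cell import robot
import cv2
for n in("scene","side","wrist"):
    p=robot.camera_params(n);print(n,p)
    cv2.imwrite(f"pics/{n}0.png",robot.read_camera(n)[:,:,::-1])
print(robot.observe())
E
```

```text
scene {'fx': 489.56323037987033, 'fy': 489.56323037987033, 'cx': 316.25535305971766, 'cy': 205.61801082983183, 'R': array([[-0.19828247,  0.98014441,  0.00100292],
       [ 0.85200879,  0.17286638, -0.49416417],
       [-0.48452562, -0.0971296 , -0.86936803]]), 't': array([ 0.03489374, -0.46124972,  1.62178215])}
side {'fx': 501.6727211955901, 'fy': 501.6727211955901, 'cx': 320.7265140154358, 'cy': 205.94504253735468, 'R': array([[-0.69678234, -0.71726791, -0.00459558],
       [-0.56286844,  0.55074147, -0.61633022],
       [ 0.44460487, -0.42686131, -0.7874744 ]]), 't': array([0.4339724 , 0.3025579 , 1.33184154])}
wrist {'fx': 281.66276606069954, 'fy': 281.66276606069954, 'cx': 318.88386186392114, 'cy': 195.60815619587575, 'R': array([[ 9.99999159e-01, -6.42405778e-04, -1.12697327e-03],
       [-3.41048771e-04, -9.68402399e-01,  2.49392617e-01],
       [-1.25157488e-03, -2.49392022e-01, -9.68401803e-01]]), 't': array([-0.5240002 , -0.03221306,  0.38931593])}
{'time': 0.15, 'qpos': array([-1.46019973e-01,  3.42579342e-01,  1.52476145e+00, -2.27526400e-05,
        1.27540643e+00, -1.45970399e-01]), 'qvel': array([-1.43468177e-05, -2.07562664e-03, -1.68312344e-03,  1.12404676e-03,
       -3.35257704e-04,  4.01263394e-04]), 'joint_efforts': array([ 7.52666965e-04, -4.31470585e+01, -2.44352603e+01,  7.18239485e-02,
        5.38185902e-02, -1.32920518e-04]), 'tool_pos': array([5.24720858e-01, 4.60688701e-05, 2.37208574e-01]), 'tool_rot': array([-3.14044721e+00, -1.46405841e-04,  1.57075330e+00]), 'contact_force': array([ 0.18805476, -0.20129072, -0.14021615]), 'torque': array([-0.03990523, -0.03396005,  0.0253518 ]), 'opening': 0.09142261744771298}
```

View pics/scene0.png

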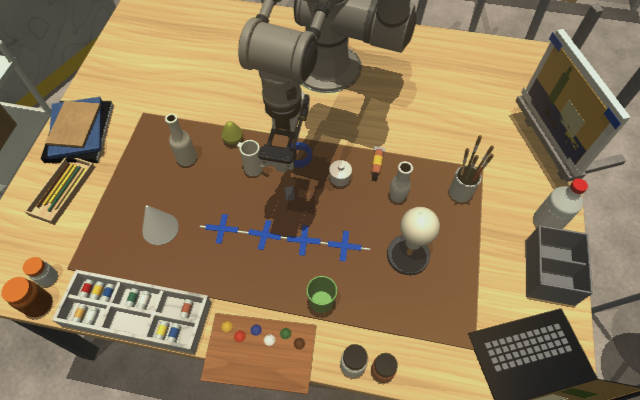

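View pics/side0.png

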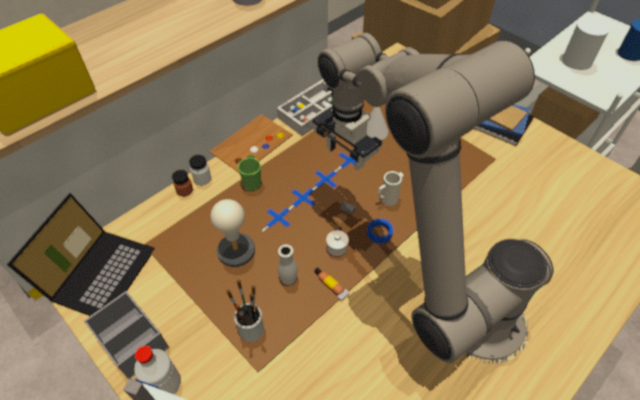

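Scene view: the lamp is at +y, beyond mark d, so the pot goes to d, jug to c, vase to b, bottle to a. Marks lie at about (222,228), (265,235), (304,240), (344,246) px. The bottle is at (180,140), jug (250,158), pot (340,173) and vase (400,182). Next I'll enlarge the crops.

```bash
python3 - <<'E'
import cv2
a=cv2.imread("pics/scene0.png")[100:270,150:430];cv2.imwrite("pics/c1.png",cv2.resize(a,(784,476),interpolation=cv2.INTER_CUBIC))
a=cv2.imread("pics/side0.png")[140:300,250:420];cv2.imwrite("pics/c2.png",cv2.resize(a,(595,560),interpolation=cv2.INTER_CUBIC))
E
```

```text
(no output)
```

View pics/c1.png

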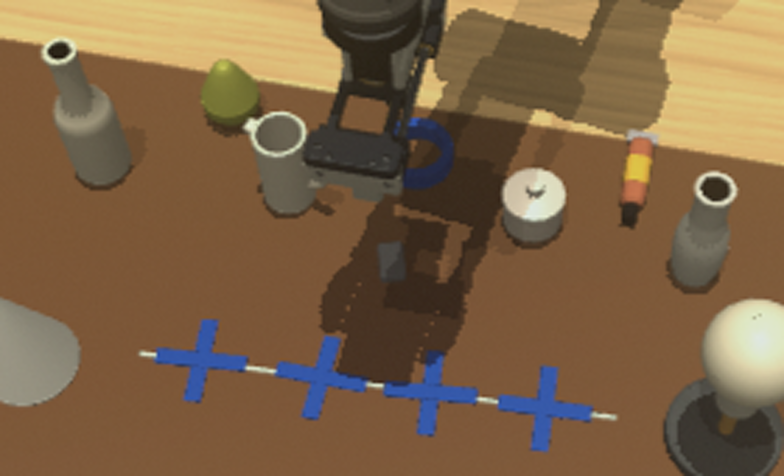

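View pics/c2.png

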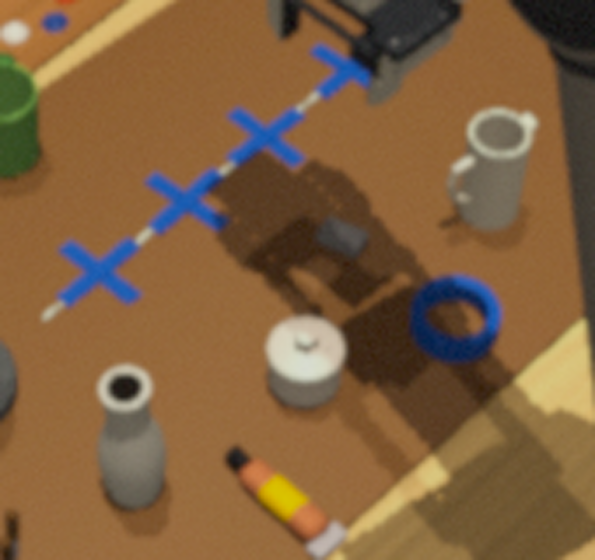

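View pics/wrist0.png

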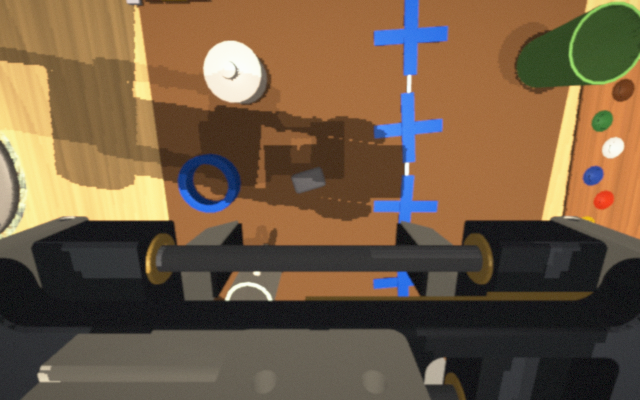

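Crops: the jug's spout points away from the lamp (towards −y, slightly towards the robot) and its handle to +y. All rims and cross centres are legible. Next I'll compute positions.

```bash
cat > h.py <<'E'
from cell import robot
import numpy as np
def onz(p,u,v,z):
    d=p["R"].T@np.array([(u-p["cx"])/p["fx"],(v-p["cy"])/p["fy"],1]); c=-p["R"].T@p["t"]
    return (c+d*(z-c[2])/d[2])[:2]
E
python3 - <<'E'
from h import *
np.set_printoptions(precision=4,suppress=True)
S=robot.camera_params("scene");D=robot.camera_params("side");W=robot.camera_params("wrist")
A=dict(bottle=(60,52,.186),vase=(716,190,.148),jug=(279,134,.108),spout=(249,125,.106),pot=(537,190,.072),a=(202,360,.006),b=(322,378,.006),c=(430,394,.006),d=(545,409,.006),pear=(226,75,.05),cone=(5,360,.006),tube=(637,165,.01))
B=dict(jug=(500,133,.108),spout=(529,121,.106),vase=(125,389,.148),pot=(307,342,.072),d=(99,271,.006),c=(186,202,.006),b=(265,137,.006),a=(342,70,.006),tube=(285,500,.01))
C=dict(pot=(230,70,.072),d=(411,36,.006),c=(409,127,.006),b=(405,206,.006))
for k,(u,v,z) in A.items(): print(k,'scene',onz(S,150+u/2.8,100+v/2.8,z), 'side',onz(D,250+B[k][0]/3.5,140+B[k][1]/3.5,z) if k in B else '','wrist',onz(W,*C[k]) if k in C else '')
print('lamp',onz(S,409,254,.012),'tin',onz(S,463,170,.09),'bulb',onz(S,421,226,.17))
E
```

```text
bottle scene [ 0.4502 -0.3292] side  wrist 
vase scene [0.4561 0.2885] side [0.4526 0.2902] wrist 
jug scene [ 0.4469 -0.1291] side [ 0.4435 -0.1268] wrist 
spout scene [ 0.4409 -0.1611] side [ 0.436  -0.1565] wrist 
pot scene [0.4371 0.1238] side [0.4238 0.1264] wrist [0.4329 0.1184]
a scene [ 0.6503 -0.1624] side [ 0.6528 -0.1555] wrist 
b scene [ 0.646  -0.0446] side [ 0.6438 -0.043 ] wrist [ 0.6447 -0.047 ]
c scene [0.642  0.0599] side [0.6382 0.0624] wrist [0.6418 0.0605]
d scene [0.6358 0.1694] side [0.6346 0.1698] wrist [0.6358 0.1676]
pear scene [ 0.3445 -0.2214] side  wrist 
cone scene [ 0.6879 -0.3479] side  wrist 
tube scene [0.3438 0.2159] side [0.3584 0.2154] wrist 
lamp [0.6276 0.3377] tin [0.3915 0.4443] bulb [0.6267 0.3393]
```

jog_arm:
  deltas: [-0.3, 0.2, -0.1, 0, 0, 0, -0.6, 0.4, -0.2, 0, 0, 0, -0.93, 0.6, -0.3, 0, 0, 0, -0.93, 0.6, -0.3, 0, 0, 0, -0.93, 0.6, -0.3, 0, 0, 0]
  claw: 1
  newtons: 25

```text
time: 0.57
tool_pos: [0.4302, 0.0608, 0.2073]
tool_rot: [-3.14, -0.0, 1.573]
contact_force: [0.3, 0.6, 0.4]
opening: 0.0917
```

```bash
cat >> h.py <<'E'
import cv2
def wsnap(n):
    p=robot.camera_params("wrist");cv2.imwrite(f"pics/{n}.png",robot.read_camera("wrist")[:,:,::-1])
    np.savez(f"pics/{n}.npz",**p); o=robot.observe(); print(o["time"],o["tool_pos"],o["tool_rot"])
E
python3 -c "from h import *;wsnap('w1')"
```

```text
0.6167 [0.43217126 0.06022545 0.20806156] [3.14054932e+00 1.85735343e-04 1.57181953e+00]
```

View pics/w1.png

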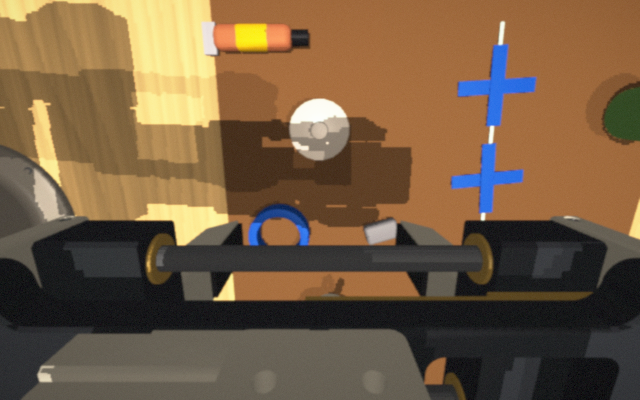

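Wrist view: pot lid centre at (319,130), knob at (319,131), mark d at (497,86), mark c at (487,179).

```bash
python3 -c "
from h import *
p=np.load('pics/w1.npz')
for u,v,z in((319,130,.054),(319,131,.072),(497,86,.006),(487,179,.006)):print(onz(p,u,v,z))"
```

```text
[0.42955901 0.11932277]
[0.42958207 0.11879018]
[0.63600468 0.16822187]
[0.64088872 0.05844321]
```

jog_arm:
  deltas: [-0.02, 0.3, 0, 0, 0, 0, -0.02, 0.6, -0.2, 0, 0, 0, -0.02, 0.6, -0.5, 0, 0, 0, -0.02, 0.6, -0.8, 0, 0, 0, -0.02, 0.6, -1.0, 0, 0, 0]

```text
time: 1.03
tool_pos: [0.431, 0.12, 0.106]
tool_rot: [3.141, 0.0, 1.571]
contact_force: [0.0, -0.4, -1.4]
opening: 0.0918
```

jog_arm:
  deltas: [0, 0, -0.25, 0, 0, 0, 0, 0, -0.5, 0, 0, 0, 0, 0, -0.7, 0, 0, 0, 0, 0, -0.82, 0, 0, 0, 0, 0, -0.82, 0, 0, 0]

```text
time: 1.45
tool_pos: [0.4304, 0.1194, 0.0236]
tool_rot: [-3.139, 0.0, 1.57]
contact_force: [-1.1, -0.3, -0.6]
opening: 0.092
```

jog_arm:
  deltas: [0, 0, 0, 0, 0, 0, 0, 0, 0, 0, 0, 0, 0, 0, 0, 0, 0, 0, 0, 0, 0, 0, 0, 0, 0, 0, 0, 0, 0, 0]
  claw: 0

```text
time: 1.87
tool_pos: [0.4306, 0.1201, 0.0265]
tool_rot: [3.14, -0.0, 1.571]
contact_force: [-2.6, -0.0, 0.7]
opening: 0.0629
```

jog_arm:
  deltas: [0, 0, 0, 0, 0, 0, 0, 0, 0, 0, 0, 0, 0, 0, 0, 0, 0, 0, 0, 0, 0, 0, 0, 0, 0, 0, 0, 0, 0, 0]

```text
time: 2.28
tool_pos: [0.4305, 0.1201, 0.0264]
tool_rot: [3.14, -0.0, 1.571]
contact_force: [-0.6, -0.7, 6.1]
opening: 0.0607
```

jog_arm:
  deltas: [0, 0, 0.1, 0, 0, 0, 0, 0, 0.25, 0, 0, 0, 0.2, 0.05, 0.4, 0, 0, 0, 0.45, 0.12, 0.4, 0, 0, 0, 0.7, 0.17, 0.4, 0, 0, 0]

```text
time: 2.7
tool_pos: [0.501, 0.1375, 0.0668]
tool_rot: [3.14, -0.0, 1.571]
contact_force: [-0.4, 0.8, -0.6]
opening: 0.0608
```

jog_arm:
  deltas: [0.25, 0.06, 0, 0, 0, 0, 0.5, 0.12, 0, 0, 0, 0, 0.75, 0.18, 0, 0, 0, 0, 1.0, 0.23, 0, 0, 0, 0, 1.0, 0.23, 0, 0, 0, 0]

```text
time: 3.12
tool_pos: [0.604, 0.1606, 0.0655]
tool_rot: [3.137, -0.001, 1.571]
contact_force: [-0.9, -0.6, -2.7]
opening: 0.061
```

jog_arm:
  deltas: [0.15, 0.04, 0, 0, 0, 0, 0.28, 0.07, 0, 0, 0, 0, 0.36, 0.09, 0, 0, 0, 0, 0.36, 0.09, 0, 0, 0, 0, 0.36, 0.09, 0, 0, 0, 0]

```text
time: 3.53
tool_pos: [0.6351, 0.1689, 0.065]
tool_rot: [-3.14, 0.0, 1.571]
contact_force: [-0.1, -0.5, -2.3]
opening: 0.0606
```

jog_arm:
  deltas: [0, 0, -0.15, 0, 0, 0, 0, 0, -0.27, 0, 0, 0, 0, 0, -0.34, 0, 0, 0, 0, 0, -0.38, 0, 0, 0, 0, 0, -0.4, 0, 0, 0]

```text
time: 3.95
tool_pos: [0.6344, 0.1688, 0.0263]
tool_rot: [-3.138, 0.001, 1.571]
contact_force: [-11.3, -2.3, 19.4]
opening: 0.0606
```

jog_arm:
  deltas: [0, 0, 0, 0, 0, 0, 0, 0, 0, 0, 0, 0, 0, 0, 0, 0, 0, 0]

```text
time: 4.2
tool_pos: [0.6357, 0.169, 0.0265]
tool_rot: [-3.141, 0.0, 1.571]
contact_force: [-4.4, -0.8, 6.0]
opening: 0.0609
```

jog_arm:
  deltas: [0, 0, 0, 0, 0, 0, 0, 0, 0, 0, 0, 0, 0, 0, 0, 0, 0, 0, 0, 0, 0, 0, 0, 0, 0, 0, 0, 0, 0, 0]
  claw: 1

```text
time: 4.62
tool_pos: [0.6361, 0.169, 0.0256]
tool_rot: [3.141, -0.0, 1.571]
contact_force: [0.6, -1.1, 0.2]
opening: 0.0888
```

jog_arm:
  deltas: [0, 0, 0.1, 0, 0, 0, 0, 0, 0.3, 0, 0, 0, 0, 0, 0.55, 0, 0, 0, 0, 0, 0.8, 0, 0, 0, 0, 0, 1.0, 0, 0, 0]

```text
time: 5.03
tool_pos: [0.6366, 0.1691, 0.1285]
tool_rot: [3.139, -0.0, 1.571]
contact_force: [0.9, -0.3, -0.2]
opening: 0.0916
```

jog_arm:
  deltas: [0, -0.3, 0.3, 0, 0, 0, -0.1, -0.6, 0.6, 0, 0, 0, -0.3, -0.9, 0.8, 0, 0, 0, -0.5, -1.0, 0.8, 0, 0, 0, -0.5, -1.0, 0.8, 0, 0, 0]

```text
time: 5.45
tool_pos: [0.5839, 0.0664, 0.2085]
tool_rot: [3.14, 0.001, 1.568]
contact_force: [0.6, 0.7, -0.8]
opening: 0.0918
```

```bash
python3 -c "from h import *;wsnap('w2')"
```

```text
5.5 [0.58517482 0.06780306 0.20765836] [ 3.13968300e+00 -1.94982879e-05  1.56857918e+00]
```

View pics/w2.png

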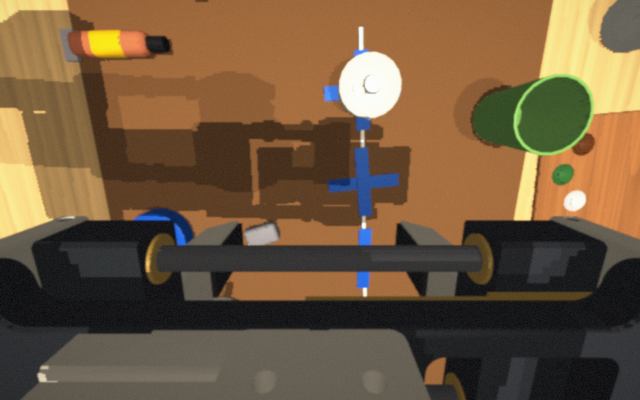

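Wrist view: pot upright on mark d, lid centre at (370,86), knob (372,84), c centre at (363,182).

jog_arm:
  deltas: [-0.3, -0.3, 0.1, 0, 0, 0, -0.55, -0.6, 0.24, 0, 0, 0, -0.7, -1.0, 0.24, 0, 0, 0, -0.7, -1.0, 0.24, 0, 0, 0]

```text
time: 5.83
tool_pos: [0.5149, -0.035, 0.2307]
tool_rot: [3.141, 0.002, 1.568]
contact_force: [1.0, 1.0, -0.2]
opening: 0.0918
```

jog_arm:
  deltas: [-0.3, -0.3, 0, 0, 0, 0, -0.55, -0.6, 0, 0, 0, 0, -0.7, -1.0, 0, 0, 0, 0, -0.7, -1.0, 0, 0, 0, 0]

```text
time: 6.17
tool_pos: [0.4447, -0.1356, 0.2298]
tool_rot: [-3.141, 0.002, 1.566]
contact_force: [1.5, -0.1, 0.1]
opening: 0.0919
```

jog_arm:
  deltas: [0, -0.3, 0, 0, 0, 0, 0, -0.6, 0, 0, 0, 0, 0, -0.6, 0, 0, 0, 0, 0, -0.6, 0, 0, 0, 0]

```text
time: 6.5
tool_pos: [0.4469, -0.1915, 0.2294]
tool_rot: [-3.142, -0.001, 1.569]
contact_force: [-0.6, 1.0, 0.4]
opening: 0.0921
```

```bash
python3 -c "
from h import *
p=np.load('pics/w2.npz')
for u,v,z in((370,86,.054),(372,84,.072),(363,182,.006)):print(onz(p,u,v,z))
wsnap('w3')"
```

```text
[0.63561561 0.16773273]
[0.63432012 0.16737437]
[0.63983786 0.05924463]
6.55 [ 0.44670992 -0.19051298  0.22936022] [-3.14126029e+00 -9.88973950e-04  1.57018589e+00]
```

View pics/w3.png

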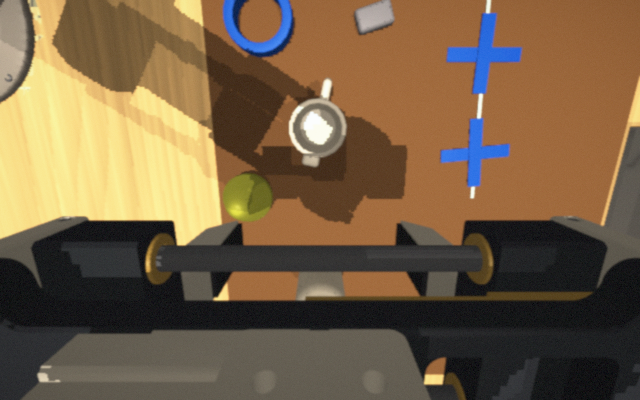

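Wrist view: jug rim centre (317,127), handle (327,88), spout (311,160), so it is turned about −12°. Mark b is at (484,54), a at (474,153), pear at (247,196).

```bash
python3 -c "
from h import *
p=np.load('pics/w3.npz')
for u,v,z in((317,127.5,.108),(247,196,.05),(270,196,.05),(247,172,.05),(484,54,.006),(474,153,.006)):print(onz(p,u,v,z))"
```

```text
[ 0.44493763 -0.12993017]
[ 0.36036612 -0.21031897]
[ 0.38792019 -0.21039175]
[ 0.36228798 -0.18126218]
[ 0.64564812 -0.04592355]
[ 0.64954211 -0.16435488]
```

jog_arm:
  deltas: [0, 0.3, 0, 0, 0, -0.06, -0.01, 0.62, 0, 0, 0, -0.13, -0.01, 0.62, -0.2, 0, 0, -0.13, -0.01, 0.62, -0.45, 0, 0, -0.13, -0.01, 0.62, -0.6, 0, 0, -0.13]

```text
time: 6.97
tool_pos: [0.4448, -0.1264, 0.1682]
tool_rot: [-3.14, -0.001, 1.37]
contact_force: [-1.3, -0.5, 0.5]
opening: 0.0918
```

jog_arm:
  deltas: [0, 0, -0.25, 0, 0, 0, 0, 0, -0.5, 0, 0, 0, 0, 0, -0.75, 0, 0, 0, 0, 0, -0.9, 0, 0, 0, 0, 0, -1.0, 0, 0, 0]

```text
time: 7.38
tool_pos: [0.4445, -0.1268, 0.0679]
tool_rot: [-3.139, -0.001, 1.368]
contact_force: [-0.2, -0.5, 0.5]
opening: 0.092
```

jog_arm:
  deltas: [0, 0, 0, 0, 0, 0, 0, 0, 0, 0, 0, 0, 0, 0, 0, 0, 0, 0, 0, 0, 0, 0, 0, 0, 0, 0, 0, 0, 0, 0]
  claw: 0

```text
time: 7.8
tool_pos: [0.4456, -0.129, 0.0706]
tool_rot: [3.14, 0.0, 1.367]
contact_force: [0.0, 0.3, -0.3]
opening: 0.0629
```

jog_arm:
  deltas: [0, 0, 0, 0, 0, 0, 0, 0, 0, 0, 0, 0, 0, 0, 0, 0, 0, 0, 0, 0, 0, 0, 0, 0, 0, 0, 0, 0, 0, 0]

```text
time: 8.22
tool_pos: [0.4453, -0.1291, 0.0702]
tool_rot: [3.141, 0.0, 1.366]
contact_force: [-0.4, 1.5, 5.6]
opening: 0.0523
```

jog_arm:
  deltas: [0, 0, 0.1, 0, 0, 0, 0, 0, 0.25, 0, 0, 0, 0.15, 0.15, 0.4, 0, 0, 0, 0.38, 0.36, 0.4, 0, 0, 0, 0.6, 0.58, 0.4, 0, 0, 0]

```text
time: 8.63
tool_pos: [0.5057, -0.071, 0.1103]
tool_rot: [3.14, 0.0, 1.364]
contact_force: [1.4, -0.5, -3.0]
opening: 0.0525
```

jog_arm:
  deltas: [0.25, 0.24, 0, 0, 0, 0, 0.5, 0.48, 0, 0, 0, 0, 0.75, 0.72, 0, 0, 0, 0, 1.0, 0.95, 0, 0, 0, 0, 1.0, 0.95, 0, 0, 0, 0]

```text
time: 9.05
tool_pos: [0.6083, 0.0281, 0.1089]
tool_rot: [3.139, -0.002, 1.37]
contact_force: [-2.0, -0.3, -2.5]
opening: 0.0525
```

jog_arm:
  deltas: [0.2, 0.2, 0, 0, 0, 0, 0.3, 0.3, 0, 0, 0, 0, 0.36, 0.35, 0, 0, 0, 0, 0.36, 0.35, 0, 0, 0, 0, 0.36, 0.35, 0, 0, 0, 0]

```text
time: 9.47
tool_pos: [0.6402, 0.0586, 0.1089]
tool_rot: [-3.14, 0.001, 1.367]
contact_force: [0.7, -0.3, -3.9]
opening: 0.0522
```

jog_arm:
  deltas: [0, 0, -0.15, 0, 0, 0, 0, 0, -0.27, 0, 0, 0, 0, 0, -0.33, 0, 0, 0, 0, 0, -0.37, 0, 0, 0, 0, 0, -0.4, 0, 0, 0]

```text
time: 9.88
tool_pos: [0.6401, 0.0585, 0.0702]
tool_rot: [-3.14, 0.001, 1.366]
contact_force: [-9.8, -0.2, 19.9]
opening: 0.0525
```

jog_arm:
  deltas: [0, 0, 0, 0, 0, 0, 0, 0, 0, 0, 0, 0, 0, 0, 0, 0, 0, 0]

```text
time: 10.13
tool_pos: [0.6411, 0.0588, 0.0703]
tool_rot: [3.141, 0.0, 1.367]
contact_force: [-1.8, -1.3, 0.9]
opening: 0.053
```

jog_arm:
  deltas: [0, 0, 0, 0, 0, 0, 0, 0, 0, 0, 0, 0, 0, 0, 0, 0, 0, 0, 0, 0, 0, 0, 0, 0, 0, 0, 0, 0, 0, 0]
  claw: 1

```text
time: 10.55
tool_pos: [0.6412, 0.0591, 0.0698]
tool_rot: [3.141, -0.0, 1.367]
contact_force: [-0.5, 0.3, 0.7]
opening: 0.0816
```

jog_arm:
  deltas: [0, 0, 0.1, 0, 0, 0, 0, 0, 0.3, 0, 0, 0, 0, 0, 0.55, 0, 0, 0, 0, 0, 0.8, 0, 0, 0, 0, 0, 1.0, 0, 0, 0]

```text
time: 10.97
tool_pos: [0.6415, 0.0591, 0.1726]
tool_rot: [3.139, -0.0, 1.367]
contact_force: [0.4, 0.0, -0.1]
opening: 0.0921
```

jog_arm:
  deltas: [-0.2, 0, 0.3, 0, 0, 0.06, -0.5, 0, 0.6, 0, 0, 0.13, -0.8, 0, 0.8, 0, 0, 0.13, -1.0, 0, 0.8, 0, 0, 0.13, -1.0, 0, 0.8, 0, 0, 0.13]

```text
time: 11.38
tool_pos: [0.5385, 0.0593, 0.2528]
tool_rot: [3.139, 0.0, 1.571]
contact_force: [1.7, -0.3, 0.5]
opening: 0.0916
```

jog_arm:
  deltas: [-0.3, 0.3, 0, 0, 0, 0, -0.6, 0.6, 0, 0, 0, 0, -0.87, 0.9, 0, 0, 0, 0, -0.87, 1.0, 0, 0, 0, 0, -0.87, 1.0, 0, 0, 0, 0]

```text
time: 11.8
tool_pos: [0.4535, 0.1612, 0.2504]
tool_rot: [3.14, -0.001, 1.574]
contact_force: [-0.4, -0.3, 1.2]
opening: 0.0915
```

jog_arm:
  deltas: [0, 0.3, 0, 0, 0, 0, 0, 0.6, 0, 0, 0, 0, 0, 0.6, 0, 0, 0, 0, 0, 0.6, 0, 0, 0, 0]

```text
time: 12.13
tool_pos: [0.455, 0.2193, 0.2494]
tool_rot: [3.141, 0.001, 1.573]
contact_force: [-0.4, -0.7, 0.3]
opening: 0.0917
```

```bash
python3 -c "from h import *;wsnap('w4')"
```

```text
12.1833 [0.45490093 0.21847846 0.24943135] [-3.14152320e+00  8.29895206e-04  1.57132279e+00]
```

View pics/w4.png

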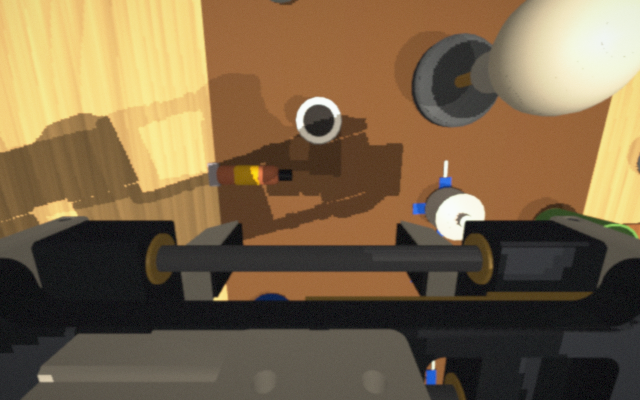

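Wrist view: vase rim centre (318.5,120); lamp foot and paint tube are clear of the fingers.

```bash
python3 -c "
from h import *
p=np.load('pics/w4.npz')
print(onz(p,318.5,120,.148),onz(p,459,221,.072))"
```

```text
[0.45428057 0.28725495] [0.62562717 0.16920533]
```

jog_arm:
  deltas: [0, 0.35, 0, 0, 0, 0, 0, 0.69, 0, 0, 0, 0, 0, 0.69, -0.15, 0, 0, 0, 0, 0.69, -0.35, 0, 0, 0, 0, 0.69, -0.5, 0, 0, 0]

```text
time: 12.6
tool_pos: [0.4546, 0.287, 0.1985]
tool_rot: [-3.141, 0.001, 1.57]
contact_force: [-0.6, 0.3, -0.2]
opening: 0.0917
```

jog_arm:
  deltas: [0, 0, -0.2, 0, 0, 0, 0, 0, -0.4, 0, 0, 0, 0, 0, -0.6, 0, 0, 0, 0, 0, -0.75, 0, 0, 0, 0, 0, -0.84, 0, 0, 0]

```text
time: 13.02
tool_pos: [0.4542, 0.2862, 0.1139]
tool_rot: [-3.139, 0.002, 1.569]
contact_force: [-0.2, 0.5, 0.1]
opening: 0.0918
```

jog_arm:
  deltas: [0, 0, 0, 0, 0, 0, 0, 0, 0, 0, 0, 0, 0, 0, 0, 0, 0, 0, 0, 0, 0, 0, 0, 0, 0, 0, 0, 0, 0, 0]
  claw: 0

```text
time: 13.43
tool_pos: [0.4546, 0.2882, 0.1167]
tool_rot: [3.14, -0.001, 1.571]
contact_force: [-0.1, 0.8, -0.2]
opening: 0.0631
```

jog_arm:
  deltas: [0, 0, 0, 0, 0, 0, 0, 0, 0, 0, 0, 0, 0, 0, 0, 0, 0, 0, 0, 0, 0, 0, 0, 0, 0, 0, 0, 0, 0, 0]

```text
time: 13.85
tool_pos: [0.4542, 0.2881, 0.1159]
tool_rot: [3.141, -0.0, 1.571]
contact_force: [-0.1, 1.3, 0.6]
opening: 0.0344
```

jog_arm:
  deltas: [0, 0, 0, 0, 0, 0, 0, 0, 0, 0, 0, 0, 0, 0, 0, 0, 0, 0, 0, 0, 0, 0, 0, 0, 0, 0, 0, 0, 0, 0]

```text
time: 14.27
tool_pos: [0.4542, 0.2881, 0.1159]
tool_rot: [3.141, -0.0, 1.571]
contact_force: [-0.0, 0.4, 2.2]
opening: 0.0348
```

jog_arm:
  deltas: [0, 0, 0.15, 0, 0, 0, 0, 0, 0.35, 0, 0, 0, 0, -0.1, 0.5, 0, 0, 0, 0, -0.35, 0.5, 0, 0, 0, 0, -0.6, 0.5, 0, 0, 0]

```text
time: 14.68
tool_pos: [0.4538, 0.228, 0.1661]
tool_rot: [3.141, -0.0, 1.573]
contact_force: [0.1, 0.0, -3.3]
opening: 0.0351
```

jog_arm:
  deltas: [0, -0.25, 0, 0, 0, 0, 0, -0.5, 0, 0, 0, 0, 0, -0.75, 0, 0, 0, 0, 0, -1.0, 0, 0, 0, 0]

```text
time: 15.02
tool_pos: [0.4531, 0.1269, 0.1652]
tool_rot: [-3.14, 0.0, 1.571]
contact_force: [0.7, 0.2, -2.8]
opening: 0.0349
```

jog_arm:
  deltas: [0.12, -0.25, 0, 0, 0, 0, 0.25, -0.5, 0, 0, 0, 0, 0.37, -0.75, 0, 0, 0, 0, 0.5, -1.0, 0, 0, 0, 0]

```text
time: 15.35
tool_pos: [0.5036, 0.0269, 0.1652]
tool_rot: [-3.14, -0.0, 1.571]
contact_force: [0.5, 1.2, -2.6]
opening: 0.0345
```

jog_arm:
  deltas: [0.12, -0.25, 0, 0, 0, 0, 0.25, -0.5, 0, 0, 0, 0, 0.37, -0.7, 0, 0, 0, 0, 0.5, -0.74, 0, 0, 0, 0]

```text
time: 15.68
tool_pos: [0.5539, -0.0492, 0.165]
tool_rot: [-3.14, 0.001, 1.568]
contact_force: [0.2, -0.7, -2.6]
opening: 0.035
```

jog_arm:
  deltas: [0.25, 0, 0, 0, 0, 0, 0.5, 0, 0, 0, 0, 0, 0.75, 0, 0, 0, 0, 0, 0.92, 0, 0, 0, 0, 0, 0.92, 0, 0, 0, 0, 0]

```text
time: 16.1
tool_pos: [0.648, -0.0459, 0.1642]
tool_rot: [-3.142, -0.0, 1.571]
contact_force: [-0.2, 0.9, -2.6]
opening: 0.0347
```

jog_arm:
  deltas: [0, 0, -0.15, 0, 0, 0, 0, 0, -0.3, 0, 0, 0, 0, 0, -0.4, 0, 0, 0, 0, 0, -0.46, 0, 0, 0, 0, 0, -0.5, 0, 0, 0]

```text
time: 16.52
tool_pos: [0.6455, -0.046, 0.1157]
tool_rot: [-3.141, 0.0, 1.571]
contact_force: [-4.4, 0.4, 19.4]
opening: 0.0349
```

jog_arm:
  deltas: [0, 0, 0, 0, 0, 0, 0, 0, 0, 0, 0, 0, 0, 0, 0, 0, 0, 0]

```text
time: 16.77
tool_pos: [0.6461, -0.046, 0.1161]
tool_rot: [3.141, 0.0, 1.571]
contact_force: [0.4, 0.2, -2.4]
opening: 0.0346
```

jog_arm:
  deltas: [0, 0, 0, 0, 0, 0, 0, 0, 0, 0, 0, 0, 0, 0, 0, 0, 0, 0, 0, 0, 0, 0, 0, 0, 0, 0, 0, 0, 0, 0]
  claw: 1

```text
time: 17.18
tool_pos: [0.6461, -0.046, 0.116]
tool_rot: [3.141, 0.0, 1.571]
contact_force: [-0.2, 0.4, -0.6]
opening: 0.0639
```

jog_arm:
  deltas: [0, 0, 0.1, 0, 0, 0, 0, 0, 0.3, 0, 0, 0, 0, 0, 0.55, 0, 0, 0, 0, 0, 0.8, 0, 0, 0, 0, 0, 1.0, 0, 0, 0]

```text
time: 17.6
tool_pos: [0.6464, -0.046, 0.2187]
tool_rot: [3.139, 0.0, 1.571]
contact_force: [1.7, -0.3, -0.0]
opening: 0.0914
```

jog_arm:
  deltas: [-0.25, -0.25, 0.3, 0, 0, 0, -0.5, -0.5, 0.6, 0, 0, 0, -0.75, -0.75, 0.8, 0, 0, 0, -1.0, -1.0, 0.85, 0, 0, 0]

```text
time: 17.93
tool_pos: [0.5474, -0.1453, 0.3047]
tool_rot: [3.135, 0.002, 1.572]
contact_force: [0.6, -1.1, 0.1]
opening: 0.0915
```

jog_arm:
  deltas: [-0.25, -0.25, 0, 0, 0, 0, -0.5, -0.5, 0, 0, 0, 0, -0.75, -0.75, 0, 0, 0, 0, -0.96, -1.0, 0, 0, 0, 0]

```text
time: 18.27
tool_pos: [0.4495, -0.2456, 0.3017]
tool_rot: [3.14, 0.001, 1.571]
contact_force: [-0.3, -0.7, -1.0]
opening: 0.0919
```

jog_arm:
  deltas: [0, -0.3, 0, 0, 0, 0, 0, -0.6, 0, 0, 0, 0, 0, -0.9, 0, 0, 0, 0, 0, -1.0, 0, 0, 0, 0]

```text
time: 18.6
tool_pos: [0.4505, -0.3484, 0.301]
tool_rot: [3.141, 0.002, 1.568]
contact_force: [-0.0, -0.6, -0.1]
opening: 0.092
```

jog_arm:
  deltas: [0, -0.3, 0, 0, 0, 0, 0, -0.5, 0, 0, 0, 0, 0, -0.5, 0, 0, 0, 0, 0, -0.5, 0, 0, 0, 0]

```text
time: 18.93
tool_pos: [0.451, -0.3949, 0.3004]
tool_rot: [-3.142, -0.001, 1.57]
contact_force: [0.4, 0.2, -0.5]
opening: 0.0919
```

```bash
python3 -c "from h import *;wsnap('w5')"
```

```text
18.9833 [ 0.45121079 -0.39412643  0.3005735 ] [ 3.14148981e+00 -6.91445393e-04  1.57062152e+00]
```

View pics/w5.png

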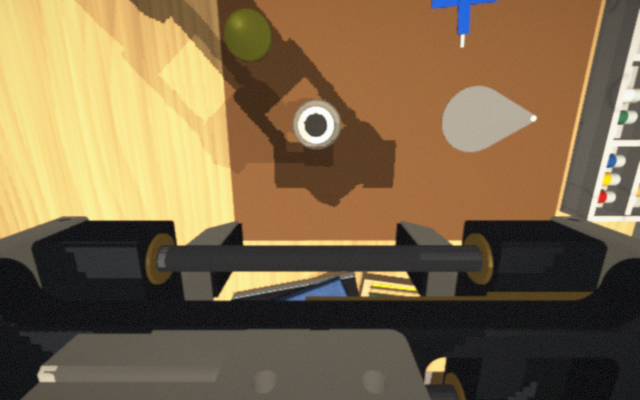

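Wrist view: bottle lip centre (315.5,125), a's centre about (463,2), cone clear.

```bash
python3 -c "
from h import *
p=np.load('pics/w5.npz')
print(onz(p,315.5,125,.186),onz(p,463,2,.006))"
```

```text
[ 0.44772391 -0.33107982] [ 0.64946411 -0.1683132 ]
```

jog_arm:
  deltas: [-0.02, 0.35, 0, 0, 0, 0, -0.02, 0.66, 0, 0, 0, 0, -0.02, 0.66, -0.2, 0, 0, 0, -0.02, 0.66, -0.45, 0, 0, 0, -0.02, 0.66, -0.6, 0, 0, 0]

```text
time: 19.4
tool_pos: [0.4491, -0.3261, 0.2396]
tool_rot: [-3.141, -0.001, 1.573]
contact_force: [0.7, -0.6, -0.2]
opening: 0.0916
```

jog_arm:
  deltas: [0, 0, -0.2, 0, 0, 0, 0, 0, -0.45, 0, 0, 0, 0, 0, -0.7, 0, 0, 0, 0, 0, -0.88, 0, 0, 0, 0, 0, -0.98, 0, 0, 0]

```text
time: 19.82
tool_pos: [0.4487, -0.3266, 0.1408]
tool_rot: [-3.14, -0.002, 1.572]
contact_force: [1.4, 1.0, -1.0]
opening: 0.0918
```

jog_arm:
  deltas: [0, 0, 0, 0, 0, 0, 0, 0, 0, 0, 0, 0, 0, 0, 0, 0, 0, 0, 0, 0, 0, 0, 0, 0, 0, 0, 0, 0, 0, 0]
  claw: 0

```text
time: 20.23
tool_pos: [0.4497, -0.3291, 0.1436]
tool_rot: [3.14, 0.002, 1.571]
contact_force: [0.3, 0.5, 0.3]
opening: 0.063
```

jog_arm:
  deltas: [0, 0, 0, 0, 0, 0, 0, 0, 0, 0, 0, 0, 0, 0, 0, 0, 0, 0, 0, 0, 0, 0, 0, 0, 0, 0, 0, 0, 0, 0]

```text
time: 20.65
tool_pos: [0.4492, -0.3288, 0.1424]
tool_rot: [3.142, -0.0, 1.571]
contact_force: [-1.2, -0.6, 0.6]
opening: 0.0298
```

jog_arm:
  deltas: [0, 0, 0, 0, 0, 0, 0, 0, 0, 0, 0, 0, 0, 0, 0, 0, 0, 0, 0, 0, 0, 0, 0, 0, 0, 0, 0, 0, 0, 0]

```text
time: 21.07
tool_pos: [0.4491, -0.3287, 0.1423]
tool_rot: [-3.141, -0.0, 1.571]
contact_force: [-0.7, -0.5, -0.0]
opening: 0.0284
```

jog_arm:
  deltas: [0, 0, 0.1, 0, 0, 0, 0, 0, 0.3, 0, 0, 0, 0, 0, 0.5, 0, 0, 0, 0.2, 0.15, 0.5, 0, 0, 0, 0.4, 0.3, 0.5, 0, 0, 0]

```text
time: 21.48
tool_pos: [0.4896, -0.2996, 0.1945]
tool_rot: [3.139, 0.002, 1.568]
contact_force: [0.4, 0.3, -2.0]
opening: 0.0279
```

jog_arm:
  deltas: [0.2, 0.2, 0, 0, 0, 0, 0.4, 0.4, 0, 0, 0, 0, 0.6, 0.6, 0, 0, 0, 0, 0.6, 0.6, 0, 0, 0, 0, 0.6, 0.6, 0, 0, 0, 0]

```text
time: 21.9
tool_pos: [0.5499, -0.2375, 0.1925]
tool_rot: [-3.141, -0.0, 1.574]
contact_force: [-0.5, -0.8, -1.8]
opening: 0.0279
```

```bash
python3 -c "
from h import *
wsnap('w6')
a=cv2.imread('pics/w6.png')[0:240,240:500];cv2.imwrite('pics/w6c.png',cv2.resize(a,(650,600),interpolation=cv2.INTER_CUBIC))"
```

```text
21.95 [ 0.54916759 -0.23841075  0.19243357] [-3.14100904e+00  6.32136897e-05  1.57224048e+00]
```

View pics/w6c.png

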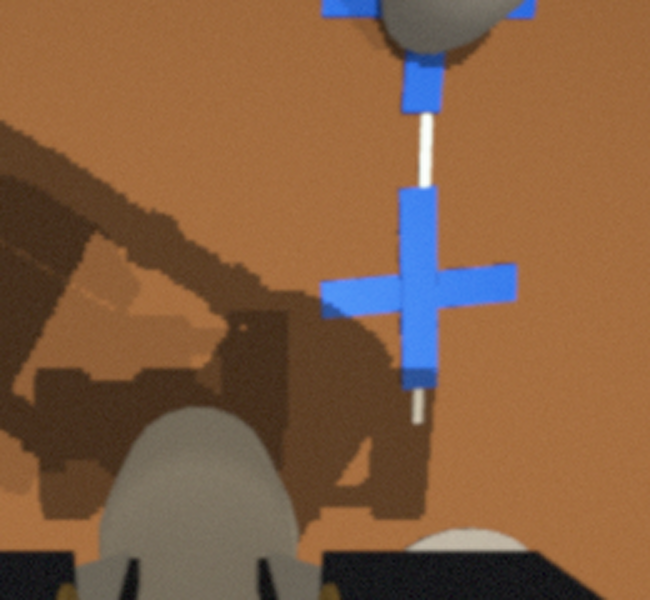

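Crop: bottle hangs upright; a's centre is at crop (419,290), i.e. pixel (407.6,116).

```bash
python3 -c "
from h import *
p=np.load('pics/w6.npz')
print(onz(p,407.6,116,.006),onz(p,407.6,115,.006))"
```

```text
[ 0.65049994 -0.16396708] [ 0.65041137 -0.16287021]
```

jog_arm:
  deltas: [0.25, 0.19, 0, 0, 0, 0, 0.5, 0.38, 0, 0, 0, 0, 0.75, 0.57, 0, 0, 0, 0, 1.0, 0.76, 0, 0, 0, 0, 1.0, 0.76, 0, 0, 0, 0]

```text
time: 22.37
tool_pos: [0.652, -0.16, 0.1921]
tool_rot: [3.139, -0.002, 1.573]
contact_force: [-0.6, -0.3, -2.9]
opening: 0.0276
```

jog_arm:
  deltas: [0.01, 0, -0.15, 0, 0, 0, 0.01, 0, -0.3, 0, 0, 0, 0.01, 0, -0.4, 0, 0, 0, 0.01, 0, -0.46, 0, 0, 0, 0.01, 0, -0.5, 0, 0, 0]

```text
time: 22.78
tool_pos: [0.6496, -0.1636, 0.1424]
tool_rot: [-3.141, -0.0, 1.57]
contact_force: [-5.3, 0.4, 18.8]
opening: 0.0283
```

jog_arm:
  deltas: [0, 0, 0, 0, 0, 0, 0, 0, 0, 0, 0, 0, 0, 0, 0, 0, 0, 0]

```text
time: 23.03
tool_pos: [0.6503, -0.1632, 0.1429]
tool_rot: [3.141, 0.0, 1.57]
contact_force: [0.5, 0.3, -2.4]
opening: 0.0281
```

Release, rise and withdraw toward the robot, then look from the fixed cameras.

jog_arm:
  deltas: [0, 0, 0, 0, 0, 0, 0, 0, 0, 0, 0, 0, 0, 0, 0, 0, 0, 0, 0, 0, 0, 0, 0, 0, 0, 0, 0, 0, 0, 0]
  claw: 1

```text
time: 23.45
tool_pos: [0.6503, -0.1628, 0.1427]
tool_rot: [3.141, 0.0, 1.571]
contact_force: [-1.4, 0.2, -0.1]
opening: 0.0565
```

jog_arm:
  deltas: [0, 0, 0.1, 0, 0, 0, 0, 0, 0.3, 0, 0, 0, 0, 0, 0.55, 0, 0, 0, 0, 0, 0.8, 0, 0, 0, 0, 0, 1.0, 0, 0, 0]

```text
time: 23.87
tool_pos: [0.6505, -0.1629, 0.2454]
tool_rot: [3.139, 0.001, 1.571]
contact_force: [0.5, -0.8, -0.4]
opening: 0.0895
```

jog_arm:
  deltas: [-0.2, 0, 0.3, 0, 0, 0, -0.5, 0, 0.6, 0, 0, 0, -0.75, 0, 0.9, 0, 0, 0, -1.0, 0, 1.0, 0, 0, 0, -1.0, 0, 1.0, 0, 0, 0]

```text
time: 24.28
tool_pos: [0.548, -0.1631, 0.3483]
tool_rot: [3.135, 0.004, 1.57]
contact_force: [1.4, 0.0, 0.3]
opening: 0.0917
```

jog_arm:
  deltas: [-0.25, 0, 0, 0, 0, 0, -0.5, 0, 0, 0, 0, 0, -0.75, 0, 0, 0, 0, 0, -1.0, 0, 0, 0, 0, 0, -1.0, 0, 0, 0, 0, 0]

```text
time: 24.7
tool_pos: [0.4473, -0.1624, 0.3431]
tool_rot: [-3.141, 0.0, 1.57]
contact_force: [1.0, -1.0, 0.7]
opening: 0.092
```

```bash
python3 -c "
from h import *
for n in('scene','side'): cv2.imwrite(f'pics/{n}1.png',robot.read_camera(n)[:,:,::-1])
a=cv2.imread('pics/scene1.png')[150:300,160:460];b=cv2.imread('pics/side1.png')[90:280,190:490]
cv2.imwrite('pics/f1.png',cv2.resize(a,(780,390),interpolation=cv2.INTER_CUBIC));cv2.imwrite('pics/f2.png',cv2.resize(b,(780,494),interpolation=cv2.INTER_CUBIC))
wsnap('w7')"
```

```text
24.85 [ 0.45083604 -0.16292838  0.34278477] [3.14033044e+00 3.07951072e-04 1.57050415e+00]
```

View pics/f1.png

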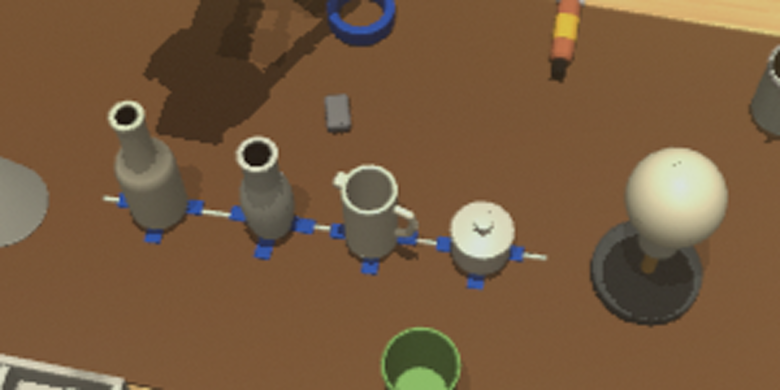

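View pics/f2.png

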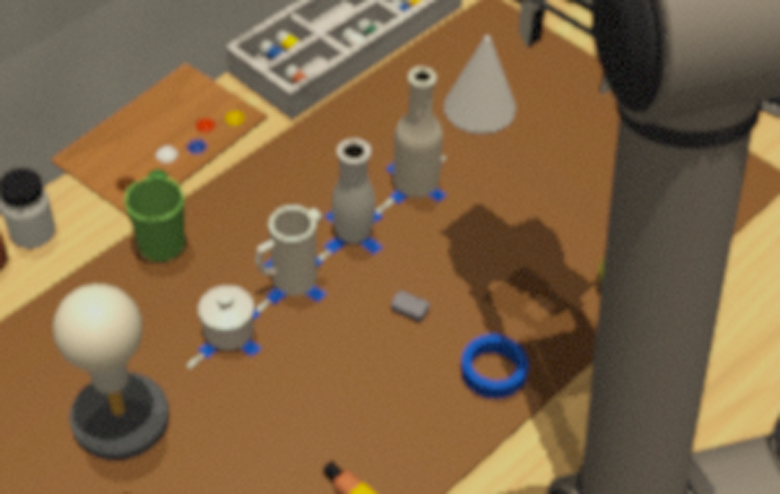

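Both views: all four stand upright on their crosses in order. Tips of the crosses peek out evenly. Lamp and tin are unmoved. Rim centres are scene crop (126,116), (257,154), (370,189), (484,225) and side crop (423,77), (354,151), (291,223), (226,300).

```bash
python3 -c "
from h import *
S=robot.camera_params('scene');D=robot.camera_params('side')
for s,d,z in(((126,116),(423,77),.186),((257,154),(354,151),.148),((370,189),(291,223),.108),((484,223),(226,300),.072)):
  print(onz(S,160+s[0]/2.6,150+s[1]/2.6,z),onz(D,190+d[0]/2.6,90+d[1]/2.6,z))"
```

```text
[ 0.65202184 -0.16450526] [ 0.64706969 -0.16173785]
[ 0.64691085 -0.04656139] [ 0.64377315 -0.04423162]
[0.64164312 0.05888438] [0.64004261 0.06123735]
[0.6377669  0.17021233] [0.63043803 0.17252416]
```

All four are within about 2 mm of their marks: (.650,−.164), (.6455,−.0455), (.641,.059), (.636,.168). Handing in.

```bash
python3 -c "
from cell import robot
print(robot.hand_in())"
```

```text
the job is handed in; nothing more can be done
None
```

The still life is set up and handed in at about 25 s of the 115 s allowed. The lamp is at the left (+y) end, so the pot is on mark d next to it, then the jug on c, the vase on b and the bottle on a.

- **Position:** In the last scene and side pictures all four vessels stand upright. Averaged over the two cameras, their axes are about 1–3 mm from the cross centres. The two cameras differed by up to about 8 mm in x for the pot. The close wrist view had put the pot about 1 mm from its mark.
- **Surroundings:** The lamp and tin looked unmoved in the pictures. I did not re-measure them.
- **Forces and clearance:** The highest force the moves reported was about 23 N, when setting vessels down. The gripper was open and well clear of everything at hand-in.
- **Small disagreement:** The jug's grip opening read 52–53 mm against its stated 54 mm. It still placed correctly.

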